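# Turn the dial plates over and set them on the engraving jig

### The arm

A 6-joint arm with a two-finger parallel gripper is mounted at the origin on the work surface. World frame = base frame: x ahead of the robot, y to its left, z up, the work surface at z = 0. Lengths are in m, angles in rad, forces in N, time in s.
With the tool pointing down it reaches from about 0.275 to 0.875 m from the base axis. Payload 12.5 kg.
Tool frame: the origin (TCP) lies midway between the tips of the shut fingers; the grasp point (between the pads) lies 19 mm behind it; z points along the fingers, y is the line along which they close (so a half turn about z gives the same grasp; the last joint's range is limited). The gripper opens to 85 mm and grips with 20 to 120 N. Pads are 22 mm wide; open, the fingers measure 114 mm over their backs; the gripper's body (76 mm by 85 mm) begins 54 mm behind the grasp point. The pads swing forward as they close: fully open they stand 13 mm farther back than shut.
Start: joints at [-1.424, 0.351, 1.652, -0, 1.139, -0.085], TCP at [0.126, -0.535, 0.231] pointing down, gripper open.
Joint ranges: [-2.75, 2.75], [-0.79, 2.1], [0.01, 2.65], [-1.57, 4.71], [0.07, 3.14], [-2.87, 2.87]. Speed limits (rad/s): [2.22, 2.22, 2.79, 3.14, 3.14, 3.14].

### API

Orientations are given as a unit quaternion [w, x, y, z].
In Python, from plant import arm, vision, kin, get_state gives the robot as it stands (arm), with the cameras (vision), the readings as plain functions and the kinematics (kin). Calls block until the motion is done:
- arm.movep(position, orientation): joint-space move of the TCP to a pose.
- arm.move_straight(position, feed=0.15, frame=None, force_limit=None): straight line of the TCP; frame=None keeps the orientation; feed is the mean speed in m/s. With force_limit (N) it stops when the force on the tool has changed by that much, and returns True; else False.
- arm.move_j(angles): joint-space move.
- arm.open() and arm.grab(): open the fingers fully, or close them until they stop; the grip force is fixed at half the most.
- arm.wait(seconds).
- kin.inverse_kinematics(position, orientation): joint angles nearest the present ones, or None.
- get_state(): the state.
- vision.capture(name): name is "side" or "top" or "wrist"; returns the picture (400x640x3 uint8, red, green, blue); there is no depth.
- vision.camera_info(name): a dict with "camera_matrix" (3x3 intrinsics, pixels), "R" (3x3) and "t" (3): a world point X has camera coordinates R X + t. Camera axes: x right, y down, z forward; pixel columns grow to the right and rows downward; lengths in m; the calibration is good to about 2 mm. A picture is of the moment at which its call begins: read the wrist's pose just before it. camera_info takes no time and is no camera call; for the wrist camera it gives the pose at the moment of the call.
A pose or a line that the arm cannot do raises arm.Unreachable and nothing moves.
- arm.job_done(): hands the job in; it is judged then, once.
The state is a dict: "t": time; "joint_pos": joint angles; "dq": joint speeds; "joint_efforts": joint torques, N m; "tool_pos": TCP position; "orientation": TCP orientation; "wrist_force": force on the tool from outside, world axes, zero at the start; "ft_torque": the same for the moment, N m; "width": opening from 0.0 (shut) to 1.0 (fully open); "gripper_force": force on a finger pad.
Only numpy, scipy, OpenCV 4.12 (cv2) and the standard library are available. Lean on these libraries where they do the work, as an engineer would, in place of code of your own. Each camera call takes 0.05 s, during which the arm holds its last target. There are 200 camera calls.

### The job

The dial plates on the cutting mat are engraved on one face. Lay them all together in the lanes of the turnover board's hinged tray, long sides along the lanes, and swing the tray right over so that they slide down and tumble onto their engraved faces on the fixed felt bed; then lay the tray back down flat. Turn each plate until the flat of its hole matches that of a free post on the engraver's jig and drop it fully down over the post, engraved face down, one plate to a post, and leave the other things on the desk where they are.

Things in the scene. Friction and masses are not known exactly. Their poses are not given: they have to be found in the camera images.
- plate_a: wooden dial plate, 54 mm (its x) x 44 mm (its y) x 8 mm thick, 30 g. Origin: centre of its D-shaped bore and of the plate, at mid thickness. Bore: radius 10.4 mm with one flat, 3.2 mm from the centre on the +x side. Face +z carries the burnt scale (dark ticks and a bar), face -z is plain. It starts engraved face up, flat on the cutting mat (3 mm thick); any one may be absent.
- plate_b: wooden dial plate, the same as plate_a; it may be absent.
- plate_c: wooden dial plate, the same as plate_a; it may be absent.
- plate_d: wooden dial plate, the same as plate_a; it may be absent.
- turner: pine turnover board (fixed), 230 x 254 mm: hinged tray on its -x side, felt bed on its +x side. Origin: on the desk under the middle of the hinge line; x points from tray to bed, y along the hinge, z up. The hinge axis is 24 mm above the desk. From x = 0 to 12 mm runs a gutter (floor 24 mm above the desk), then a 10 mm step up to the bed.
- tray (a joint): swing of the tray about the hinge line, rad: 0 flat, growing as its outer edge rises, 2.1 at the stop, leaning over the bed, where it stays; let go short of upright it falls back. It swings freely (450 g). Plates slide down the lanes at 0.45 to 0.7 rad, stand on edge in the gutter when the tray is upright and topple onto the bed as it goes on to the stop.
- tray_floor (a point): middle of the tray's felt floor, turning with the tray (axes the turner's when flat, 24 mm above the desk). Floor: 56 mm either way along x (hinge at +x, a 12 mm high wall at -x), 106 mm along y. Three ribs, 4 mm wide and 10 mm high, part it into four lanes 50 mm wide, centred at y = -81, -27, +27 and +81 mm; the ribs stop 20 mm short of the hinge.
- tray_bar (a point): middle of the tray's steel pull bar, turning with the tray: round, 10 mm thick, 120 mm long along y, 45 mm clear of the tray's outer wall, 162 mm from the hinge line and 14 mm above the level of the tray floor (38 mm above the desk when flat). It can be pinched from above and turns in the grip.
- bed (a point): middle of the top face of the fixed felt bed, 34 mm above the desk, with the turner's axes: 112 mm along x, 226 mm along y, an end lip at +x standing 6 mm higher than it; its sides (wooden cheeks 8 mm wide, flush with it) and the gutter side are open.
- jig: engraving jig: white plate 170 mm (x) x 124 mm (y) x 6 mm, fixed on the engraver's bed, with four D-posts at x = -48 and +48 mm, y = -31 and +31 mm. Origin: centre of its underside, 10 mm above the desk; z up.
- post_1 (a point): D-shaped steel post of the jig (at -x, -y). Point: on its axis at the jig's top face; axes those of the jig, z up. Radius 9 mm, its flat 1.8 mm from the axis on the -x side; 12.5 mm tall, the top 4 mm tapering in by 1.4 mm. A plate goes down only with its bore's flat on the post's flat side (so engraved face down, the plate's x along the post's -x); seated, its origin is 4 mm above this point.
- post_2 (a point): post at -x, +y of the same jig; as post_1.
- post_3 (a point): post at +x, -y of the same jig; as post_1.
- post_4 (a point): post at +x, +y of the same jig; as post_1.
- engraver: desktop laser engraver (fixed): black frame 400 mm (x) x 360 mm (y), 48 mm high, round a steel bed 10 mm above the desk. Its crossbeam is parked on the +x side, 149 mm beyond the centre; the beam's end plates and motors (up to 150 mm tall, 10 mm outside the frame) and the head at the +y side reach to 105 mm from the centre. Origin: on the desk, middle of the frame.
- tumbler: green glass tumbler, 95 mm tall, 72 mm across, standing upright; a bystander. Origin: centre of its foot.
- cartridge_1: black plastic tape cartridge, about 74 x 40 x 18 mm, lying flat; a bystander. Origin: centre of its underside.
- cartridge_2: second black plastic tape cartridge, the same as cartridge_1; a bystander.
- acrylic_box: smoked acrylic box 80 x 80 x 55 mm with a black twist cap, 73 mm tall in all; a bystander. Origin: centre of its underside.
- protractor: stainless steel alignment protractor, half disc of 60 mm radius, 3 mm thick, lying flat; a bystander. Origin: middle of its straight edge.
- tape_roll: roll of paper tape, 56 mm across, 24 mm tall, lying flat; a bystander. Origin: centre of its underside.

How it is judged:
By the outcome, as a careful person would: the job done as asked, in the order asked, and still so for the second after the job is handed in, with the robot touching nothing.
Of plate_a, plate_b, plate_c, plate_d only 3 to 4 are there at a start; the rules pass over those that are not, and their reading is None.
At some moment in a run one of plate_a, plate_b, plate_c, plate_d may be knocked a few centimetres aside while the robot is not near it.
Once in a run the grip may slacken for a moment while it holds something.
It also fails if it takes over 210 s, if anything falls off the work surface, if the arm or the gripper's body presses on something with over 40 N, if the wrist force passes 120 N, or if a joint passes its speed limit or range.

## Working session

There is one attempt and no reset: what is moved stays moved. The work goes in short steps, each a Python script; the robot and the scene stay as the last script left them, time stands still between calls to the robot, and variables do not carry over. Pictures are saved under pics/ and viewed, at most 14 in all, crops included, and the job is handed in when it is done.

```bash
ls; mkdir -p pics; python3 - <<'E'
from plant import arm, vision, kin, get_state
import cv2,numpy as np
for n in ("top","side","wrist"):
    im=vision.capture(n); cv2.imwrite(f"pics/{n}0.png",im[:,:,::-1])
    c=vision.camera_info(n); print(n,np.round(c["camera_matrix"],1).tolist(),np.round(c["R"],3).tolist(),np.round(c["t"],3).tolist())
s=get_state();print(s["t"],s["tool_pos"],s["orientation"],s["width"])
E
```

```text
pics
plant.py
top [[390.7, 0.0, 321.8], [0.0, 390.7, 197.9], [0.0, 0.0, 1.0]] [[0.028, -1.0, -0.004], [-0.998, -0.028, -0.054], [0.054, 0.005, -0.999]] [-0.056, 0.559, 1.13]
side [[372.6, 0.0, 318.9], [0.0, 372.6, 204.8], [0.0, 0.0, 1.0]] [[-0.978, -0.208, -0.001], [-0.153, 0.723, -0.674], [0.141, -0.659, -0.739]] [0.53, 0.165, 1.035]
wrist [[312.5, 0.0, 319.9], [0.0, 312.5, 202.4], [0.0, 0.0, 1.0]] [[0.23, -0.973, -0.0], [-0.933, -0.22, 0.285], [-0.278, -0.065, -0.958]] [-0.549, -0.037, 0.379]
0.15 [ 0.12632764 -0.53505604  0.23090765] [-3.98041046e-04  9.93292191e-01  1.15630721e-01 -2.99846375e-05] 0.9972266218539964
```

View pics/top0.png

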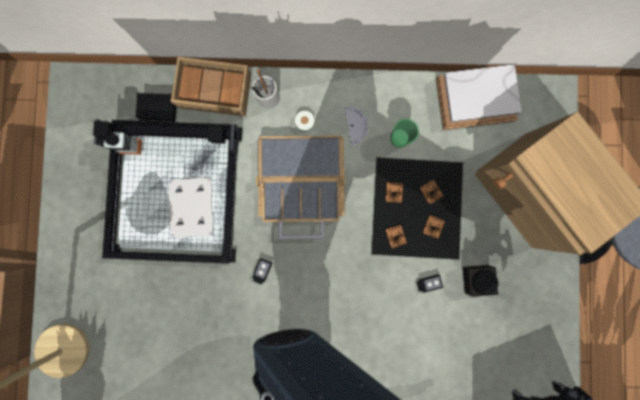

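View pics/side0.png

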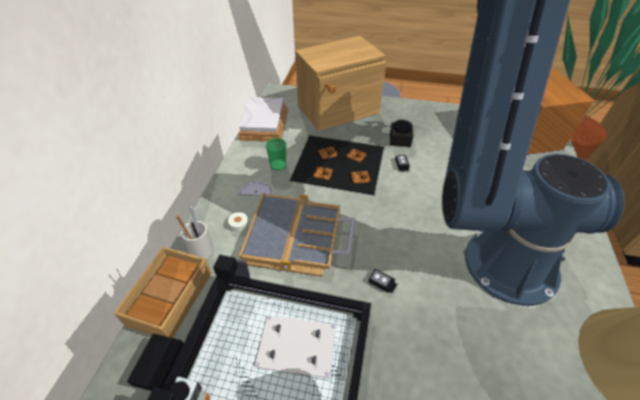

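```bash
cat > h.py <<'E'
from plant import arm, vision, kin, get_state
import cv2,numpy as np
from scipy.spatial.transform import Rotation as Rot
def cam(n):
    c=vision.camera_info(n); return tuple(np.array(c[k],float) for k in("camera_matrix","R","t"))
def back(c,uv,z):
    K,R,t=c; o=-R.T@t; d=(R.T@np.linalg.inv(K)@np.c_[np.atleast_2d(uv),np.ones(len(np.atleast_2d(uv)))].T).T
    return o+d*((z-o[2])/d[:,2])[:,None]
def proj(c,X):
    K,R,t=c; p=(K@(R@np.atleast_2d(X).T+t[:,None])).T; return p[:,:2]/p[:,2:]
def tri(obs): # [(cam,uv),...]
    A=[]
    for (K,R,t),uv in obs:
        P=K@np.c_[R,t]; A+=[uv[0]*P[2]-P[0],uv[1]*P[2]-P[1]]
    A=np.array(A); return np.linalg.lstsq(A[:,:3],-A[:,3],rcond=None)[0]
def down(yaw): # tool z down; finger closing line (tool y) at world angle yaw
    x=np.array([np.sin(yaw),-np.cos(yaw),0]); y=np.array([np.cos(yaw),np.sin(yaw),0])
    z=np.cross(x,y)
    if z[2]>0: x=-x; z=-z
    q=Rot.from_matrix(np.c_[x,y,z]).as_quat(); return [q[3],q[0],q[1],q[2]]
def shot(name):
    c=cam("wrist"); im=vision.capture("wrist"); cv2.imwrite(f"pics/{name}.png",im[:,:,::-1]); np.savez(f"pics/{name}.npz",K=c[0],R=c[1],t=c[2]); return c,im
def lcam(name):
    d=np.load(f"pics/{name}.npz"); return d["K"],d["R"],d["t"]
E
python3 - <<'E'
from h import *
c=cam("top"); print(back(c,[(395,193),(431,192),(396,237),(433,227)],.007))
print(back(c,[(258,178),(343,178),(302,240),(280,219),(322,219)],.03)); print(back(c,[(178,188),(203,188),(178,222),(203,222),(190,208)],.016))
w=cam("wrist"); print("wristcam",-w[1].T@w[2]); s=get_state(); q=s["orientation"]; Rt=Rot.from_quat([q[1],q[2],q[3],q[0]]).as_matrix()
print("cam in tool",Rt.T@(-w[1].T@w[2]-s["tool_pos"]), "\n",Rt.T@w[1].T)
# views
def view(name,xy,z,yaw):
    p=[xy[0],xy[1],z]; 
    print(name,kin.inverse_kinematics(p,down(yaw)))
for yaw in(0.,np.pi,np.pi/2,-np.pi/2):
  for n,p,z in(("pl",(.45,-.25),.3),("tu",(.45,.05),.3),("jig",(.45,.32),.3)): view(n,p,z,yaw)
E
```

```text
[[ 0.58104109 -0.25552184  0.007     ]
 [ 0.58695611 -0.36158779  0.007     ]
 [ 0.45178917 -0.26077274  0.007     ]
 [ 0.48410384 -0.3687867   0.007     ]]
[[ 0.61193482  0.14662301  0.03      ]
 [ 0.6187735  -0.09991442  0.03      ]
 [ 0.43648689  0.01343191  0.03      ]
 [ 0.49498356  0.07874922  0.03      ]
 [ 0.49838853 -0.04237382  0.03      ]]
[[0.57736181 0.38285858 0.016     ]
 [0.57940608 0.30940368 0.016     ]
 [0.47781549 0.37806658 0.016     ]
 [0.47987264 0.30495942 0.016     ]
 [0.51967614 0.34487014 0.016     ]]
wristcam [ 0.19681144 -0.518181    0.37387811]
cam in tool [ 0.07248002 -0.00034698 -0.14296787] 
 [[ 1.46328379e-05 -9.58387926e-01 -2.85469059e-01]
 [ 9.99999795e-01 -1.68720679e-04  6.17694602e-04]
 [-6.40155582e-04 -2.85469009e-01  9.58387727e-01]]
pl [-5.97551383e-01  2.21096085e-01  1.65210665e+00 -4.44089210e-16
  1.26838992e+00 -5.97551383e-01]
tu [ 7.77449818e-03  9.99510014e-02  1.79660473e+00 -4.44089210e-16
  1.24503692e+00  7.77449818e-03]
jig [ 5.33832323e-01  2.93111989e-01  1.55820425e+00 -4.44089210e-16
  1.29027642e+00  5.33832323e-01]
pl [-5.97551383e-01  2.21096085e-01  1.65210665e+00 -4.44089210e-16
  1.26838992e+00  2.54404127e+00]
tu None
jig [ 5.33832323e-01  2.93111989e-01  1.55820425e+00 -4.44089210e-16
  1.29027642e+00 -2.60776033e+00]
pl [-5.97551383e-01  2.21096085e-01  1.65210665e+00 -4.44089210e-16
  1.26838992e+00 -2.16834771e+00]
tu [ 7.77449818e-03  9.99510014e-02  1.79660473e+00 -4.44089210e-16
  1.24503692e+00 -1.56302183e+00]
jig [ 5.33832323e-01  2.93111989e-01  1.55820425e+00 -4.44089210e-16
  1.29027642e+00 -1.03696400e+00]
pl [-5.97551383e-01  2.21096085e-01  1.65210665e+00 -4.44089210e-16
  1.26838992e+00  9.73244944e-01]
tu [ 7.77449818e-03  9.99510014e-02  1.79660473e+00 -4.44089210e-16
  1.24503692e+00  1.57857082e+00]
jig [ 5.33832323e-01  2.93111989e-01  1.55820425e+00 -4.44089210e-16
  1.29027642e+00  2.10462865e+00]
```

```bash
python3 - <<'E'
from h import *
Y=-np.pi/2
for n,p in (("pl1",(.55,-.36,.2)),("pl2",(.55,-.25,.2)),("tu1",(.55,-.03,.2)),("tu2",(.55,.09,.2)),("jg1",(.55,.28,.2)),("jg2",(.55,.39,.2))):
    arm.movep(list(p),down(Y)); c,im=shot(n)
    print(n,get_state()["t"])
a=[cv2.imread(f"pics/{n}.png") for n in("pl1","pl2","tu1","tu2","jg1","jg2")]
cv2.imwrite("pics/m1.png",np.vstack([cv2.resize(np.hstack(a[i:i+2]),None,fx=.5,fy=.5) for i in (0,2,4)]))
E
```

```text
pl1 1.8833
pl2 2.45
tu1 3.3833
tu2 3.9833
jg1 4.8167
jg2 5.3833
```

View pics/m1.png

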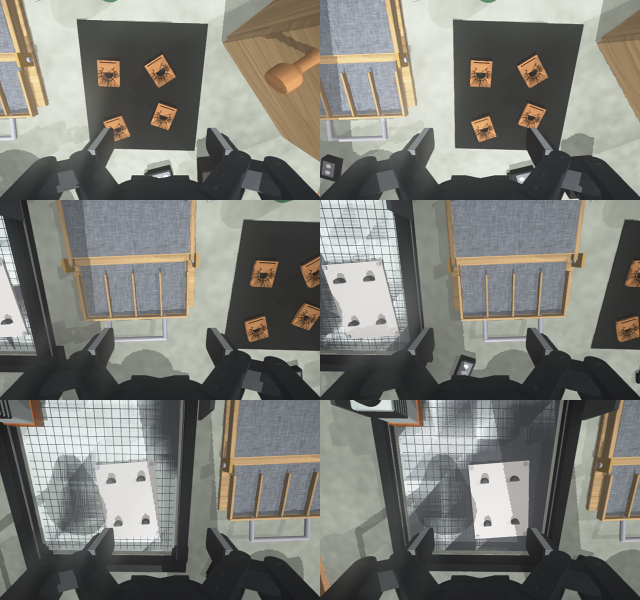

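The mosaic shows four engraved-up plates on the mat, the turner (tray towards the robot, bed beyond) and the jig with four free posts. I'll look closer at the turner and the jig to get precise points.

```bash
python3 - <<'E'
import cv2,numpy as np
a=cv2.imread("pics/tu1.png")[0:300,100:420];b=cv2.imread("pics/tu2.png")[0:300,220:540]
cv2.imwrite("pics/v_tu.png",cv2.resize(np.hstack([a,b]),(800,375),interpolation=cv2.INTER_CUBIC))
a=cv2.imread("pics/jg1.png")[110:290,180:330];b=cv2.imread("pics/jg2.png")[110:290,290:440]
cv2.imwrite("pics/v_jg.png",cv2.resize(np.hstack([a,b]),(800,480),interpolation=cv2.INTER_CUBIC))
E
```

```text
(no output)
```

View pics/v_tu.png

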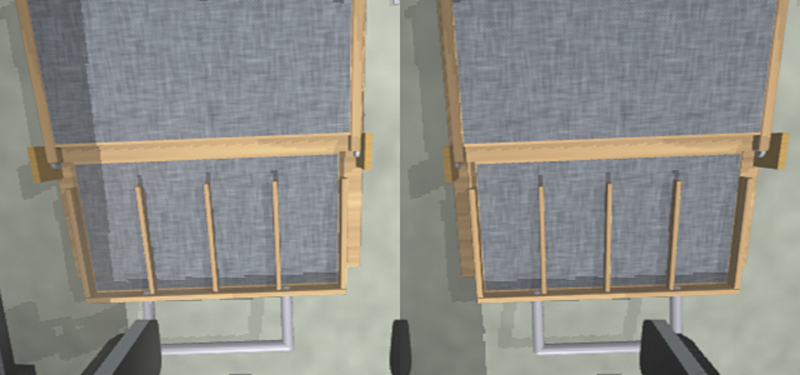

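View pics/v_jg.png

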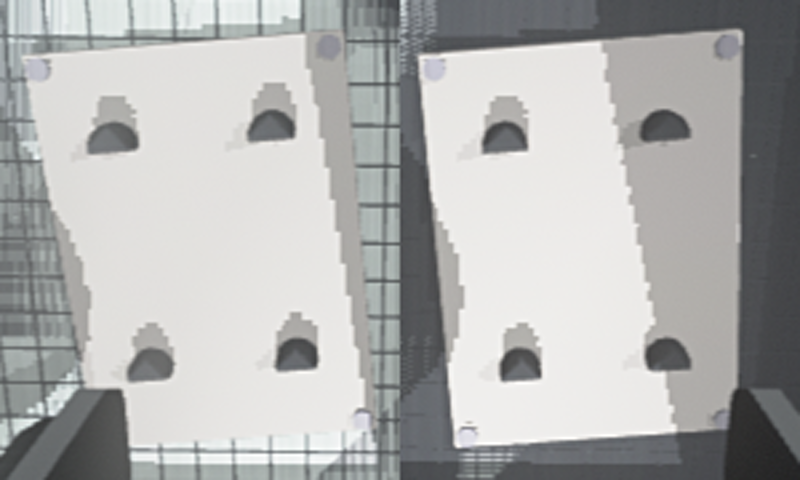

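The posts' flats face the image bottom (world −x). Next I fit poses: the turner from clicked points, the plates and jig posts by silhouettes in both views.

```bash
cat >> h.py <<'E'
from scipy.optimize import minimize,least_squares
def T(p,X): # p=(x,y,z,yaw)
    c,s=np.cos(p[3]),np.sin(p[3]); return X@np.array([[c,s,0],[-s,c,0],[0,0,1]])+np.array(p[:3])
def silfit(hulls,views,p0,step=(.004,.004,.003,.08),free=(0,1,2,3),S=3):
    """hulls: list of Nx3 in body frame; views: [(cam,float mask 0..1 full image)]"""
    p0=np.array(p0,float); free=list(free); rois=[]
    for c,m in views:
        uv=np.vstack([proj(c,T(p0,h)) for h in hulls]); lo=np.floor(uv.min(0)-14).astype(int).clip(0); hi=np.ceil(uv.max(0)+14).astype(int)
        rois.append((c,cv2.GaussianBlur(m[lo[1]:hi[1],lo[0]:hi[0]].astype(np.float32),(0,0),1.2),lo))
    def cost(v):
        p=p0.copy(); p[free]=v; e=0
        for c,m,lo in rois:
            r=np.zeros((m.shape[0]*S,m.shape[1]*S),np.uint8)
            for h in hulls:
                uv=((proj(c,T(p,h))-lo+.5)*S-.5).astype(np.float32)
                cv2.fillConvexPoly(r,np.round(cv2.convexHull(uv)*16).astype(np.int32),255,shift=4)
            r=cv2.GaussianBlur(cv2.resize(r,m.shape[::-1],interpolation=cv2.INTER_AREA).astype(np.float32)/255,(0,0),1.2)
            e+=((r-m)**2).sum()
        return e
    v0=p0[free]; d=np.array(step)[free]; best=None
    for k in range(2):
        sim=np.vstack([v0]+[v0+np.eye(len(free))[i]*d[i]*(1-1.5*k) for i in range(len(free))])
        r=minimize(cost,v0,method="Nelder-Mead",options=dict(initial_simplex=sim,xatol=5e-5,fatol=1e-3,maxiter=250)); v0=r.x
    p0[free]=r.x; return p0,r.fun
PLATE=np.array([[a*.027,b*.022,c*.004] for a in(-1,1) for b in(-1,1) for c in(-1,1)])
def Dpts(r,f,z):
    a0=np.arccos(f/r); a=np.linspace(a0,2*np.pi-a0,24)+np.pi; return np.c_[r*np.cos(a),r*np.sin(a),np.full(24,z)]
# Dpts: flat at -x side
POST=np.vstack([Dpts(.009,.0018,0),Dpts(.009,.0018,.0085),Dpts(.0076,.0004,.0125)])
def platemask(im): # im RGB
    h=cv2.cvtColor(im,cv2.COLOR_RGB2HSV); m=((h[...,0]<20)&(h[...,1]>90)&(h[...,2]>70)).astype(np.uint8)
    m=cv2.morphologyEx(m,cv2.MORPH_CLOSE,np.ones((3,3)))
    cs=[k for k in cv2.findContours(m,cv2.RETR_EXTERNAL,cv2.CHAIN_APPROX_NONE)[0] if 500<cv2.contourArea(k)<8000]
    o=np.zeros(m.shape,np.uint8); cv2.drawContours(o,cs,-1,1,-1); return o,cs
def rgb(n): return cv2.imread(f"pics/{n}.png")[:,:,::-1].copy()
E
cat > loc.py <<'E'
from h import *
# turner
t1=np.array([(138,186),(207,184),(275,181),(151,293),(215,291),(279,290)])/1.25+[100,0]
t2=(np.array([(541,186),(608,184),(677,181),(544,293),(608,291),(672,290)])-[400,0])/1.25+[220,0]
M=np.array([(-.02,y,.034) for y in(.054,0,-.054)]+[(-.112,y,.034) for y in(.054,0,-.054)])
C={n:lcam(n) for n in("pl1","pl2","tu1","tu2","jg1","jg2")}
f=lambda p:np.r_[(proj(C["tu1"],T(p,M))-t1).ravel(),(proj(C["tu2"],T(p,M))-t2).ravel()]
r=least_squares(f,[.61,.02,0,0]); print("turner",r.x.round(4),"rms px",np.sqrt(np.mean(r.fun**2)))
print(r.fun.reshape(-1,2).round(1).tolist())
# jig
vj=[]
for n,hi in(("jg1",0),("jg2",0)):
    im=rgb(n); vj.append((C[n],im))
j1=np.array([(24,58),(341,33)])/2.667+[180,110]; j2=(np.array([(419,57),(742,30),(737,430),(455,446)])-[400,0])/2.667+[290,110]
J=np.array([(.085,.062,.006),(.085,-.062,.006),(-.085,-.062,.006),(-.085,.062,.006)])
f=lambda p:np.r_[(proj(C["jg1"],T(p,J[:2]))-j1).ravel(),(proj(C["jg2"],T(p,J))-j2).ravel()]
r=least_squares(f,[.52,.345,.01,0]); print("jig corners",r.x.round(4),"rms",np.sqrt(np.mean(r.fun**2)))
posts=[POST+[x,y,.006] for x,y in((-.048,-.031),(-.048,.031),(.048,-.031),(.048,.031))]
views=[]
for n in("jg1","jg2"):
    g=cv2.cvtColor(rgb(n),cv2.COLOR_RGB2GRAY); m=np.zeros(g.shape,np.uint8)
    for P in posts:
        uv=proj(C[n],T(r.x,P)); lo=(uv.min(0)-4).astype(int); hi=(uv.max(0)+4).astype(int); s=np.s_[lo[1]:hi[1],lo[0]:hi[0]]; m[s]=g[s]<115
    views.append((C[n],m))
p,e=silfit(posts,views,r.x); print("jig posts",p.round(4),e)
for P in posts: print(silfit([P],views,p,free=(0,1))[0].round(4))
# plates
o1,c1=platemask(rgb("pl1")); o2,c2=platemask(rgb("pl2"))
for k in c2:
    (u,v),_,_=cv2.minAreaRect(k); q=back(C["pl2"],[(u,v)],.007)[0]
    if not(.4<q[0]<.65 and -.45<q[1]<-.2): continue
    bx=cv2.boxPoints(cv2.minAreaRect(k)); W=back(C["pl2"],bx,.007); e=[W[1]-W[0],W[2]-W[1]]; e=max(e,key=np.linalg.norm)
    p,er=silfit([PLATE],[(C["pl1"],o1),(C["pl2"],o2)],[q[0],q[1],.007,np.arctan2(e[1],e[0])]); print("plate",p.round(4),er)
E
python3 loc.py
```

```text
turner [ 0.6075  0.0236 -0.0021  0.0363] rms px 0.690435678912544
[[0.0, 0.0], [-0.6, -0.4], [-0.3, -0.1], [1.4, 0.8], [0.5, 0.7], [-0.3, -0.3], [0.0, -0.3], [1.2, -0.7], [0.9, -0.3], [-0.3, 0.6], [-1.0, 0.5], [-1.6, -0.4]]
jig corners [0.521  0.3448 0.0081 0.0764] rms 0.5201346275361681
jig posts [0.5226 0.3453 0.0085 0.0729] 129.0919189453125
[0.5221 0.3449 0.0085 0.0729]
[0.5226 0.3454 0.0085 0.0729]
[0.5225 0.3453 0.0085 0.0729]
[0.5228 0.3452 0.0085 0.0729]
plate [ 4.5190e-01 -2.5910e-01  2.0000e-03 -2.7848e+00] 189.9545440673828
plate [ 0.4858 -0.3684  0.0078 -0.3494] 30.515804290771484
plate [ 0.5836 -0.2517  0.0079 -0.0574] 10.684162139892578
plate [ 0.5883 -0.3609  0.0093 -2.5767] 9.422471046447754
```

```bash
cat >> h.py <<'E'
TU=np.array([.6075,.0236,0,.0363]); JG=np.array([.5224,.3452,.010,.0735])
def tw(x,y,z=0): return T(TU,np.array([[x,y,z]]))[0]
def wrap(a,per=np.pi): return (a+per/2)%per-per/2
def fitplate(c,im,near,z,maxd=.08):
    o,cs=platemask(im); best=None
    for k in cs:
        b=cv2.boxPoints(cv2.minAreaRect(k)); W=back(c,b,z); e=max([W[1]-W[0],W[2]-W[1]],key=np.linalg.norm); q=W.mean(0)
        d=np.linalg.norm(q[:2]-near[:2])
        if d<maxd and (best is None or d<best[0]): best=(d,q,np.arctan2(e[1],e[0]))
    if best is None: return None,None
    return silfit([PLATE],[(c,o)],[best[1][0],best[1][1],z,best[2]],free=(0,1,3))
def look(near,z,name,zt=.2,maxd=.08):
    arm.movep([near[0]-.03,near[1],zt],down(-np.pi/2)); arm.wait(.1)
    c,im=shot(name); return fitplate(c,im,near,z,maxd)
def st(msg):
    s=get_state(); print(msg,"t%.1f"%s["t"],"w%.3f"%s["width"],"gf%.1f"%s["gripper_force"],s["wrist_force"].round(1) if hasattr(s["wrist_force"],"round") else s["wrist_force"],"z%.4f"%s["tool_pos"][2]); return s
def load(near,lane,name,zp=-.0015):
    p,e=look(near,.007,name)
    if p is None: print("not found",near); return False
    yaw=wrap(p[3]); print("plate",p.round(4),"err",e)
    arm.movep([p[0],p[1],.1],down(yaw)); arm.move_straight([p[0],p[1],zp]); arm.grab(); st("grab")
    arm.move_straight([p[0],p[1],.13],feed=.2); st("lift")
    g=tw(-.048,lane); q=down(TU[3])
    arm.movep([g[0],g[1],.13],q); s=st("hover")
    if not .55<s["width"]<.72: print("LOST"); return False
    arm.move_straight([g[0],g[1],.05],feed=.15); arm.move_straight([g[0],g[1],zp+.0225],feed=.05); st("placed")
    arm.open(); arm.move_straight([g[0],g[1],.13],feed=.2); return True
E
python3 - <<'E'
from h import *
print(load([.5836,-.2517],-.081,"p1"))
g=tw(-.048,-.081); arm.movep([g[0]-.03,g[1],.2],down(-np.pi/2)); c,im=shot("p1b"); print(fitplate(c,im,g,.028)); print(g)
E
```

```text
plate [ 0.5836 -0.2515  0.007  -0.0539] err 7.002957344055176
grab t10.4 w0.607 gf66.2 [-1.1 -0.5  7.1] z-0.0001
lift t11.2 w0.606 gf63.3 [ 0.1 -0.2  0.4] z0.1289
hover t12.0 w0.614 gf63.3 [-1.1 -0.7  1. ] z0.1297
placed t13.4 w0.608 gf65.3 [-3.3  0.1  5.3] z0.0208
True
(None, None)
[ 0.56247128 -0.05908866  0.        ]
```

View p1b.

```bash
python3 -c "
import cv2;a=cv2.imread('pics/p1b.png');cv2.imwrite('pics/v_p1b.png',a[60:320,150:500])"
```

```text
(no output)
```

View pics/v_p1b.png

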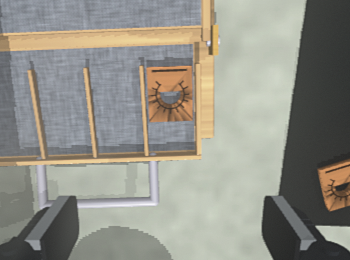

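The first plate lies flat in the right-hand lane (crop px ~170,95). Loading the other three.

```bash
python3 - <<'E'
from h import *
for i,(n,l) in enumerate((((.4519,-.2591),-.027),((.5883,-.3609),.027),((.4858,-.3684),.081))):
    if not load(n,l,f"p{i+2}",.0005): print("STOP",i); break
else:
    g=tw(-.048,0); arm.movep([g[0]-.03,g[1],.2],down(-np.pi/2)); c,im=shot("p5"); cv2.imwrite("pics/v_p5.png",im[60:320,150:500,::-1]); st("end")
E
```

```text
plate [ 0.4545 -0.259   0.007  -2.8121] err 7.2437944412231445
grab t19.9 w0.606 gf62.0 [-2.7  1.5 11.4] z0.0017
lift t20.7 w0.609 gf63.5 [-0.2 -0.2 -1.4] z0.1291
hover t21.8 w0.612 gf63.5 [ 0.8 -0.8 -0.5] z0.1294
placed t23.2 w0.607 gf63.8 [-1.1 -0.5  4.1] z0.0228
plate [ 0.6174 -0.3969  0.007  -2.569 ] err 7.128087043762207
grab t28.9 w0.606 gf63.4 [-0.9  0.   5.9] z0.0020
lift t29.7 w0.607 gf62.9 [-0.7 -0.1 -1.9] z0.1286
hover t31.3 w0.606 gf62.9 [-0.5 -0.3 -0.9] z0.1299
placed t32.7 w0.605 gf63.7 [-4.1 -0.5  6.9] z0.0230
plate [ 0.4855 -0.3686  0.007  -0.3504] err 7.034811973571777
grab t37.9 w0.610 gf63.1 [-2.   0.5  8.9] z0.0018
lift t38.7 w0.605 gf63.9 [-0.2 -0.8 -0.8] z0.1289
hover t40.5 w0.605 gf63.9 [-0.1  0.2 -0.3] z0.1299
placed t41.8 w0.605 gf64.2 [-3.  -1.1  6.2] z0.0229
end t44.3 w1.000 gf0.0 [-0.1 -0.7 -0.3] z0.1994
```

View pics/v_p5.png

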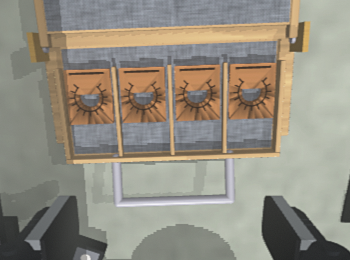

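All four plates are in their lanes, and the pull bar shows at crop row ~200, columns 115–233. Next I measure the bar and swing the tray.

```bash
cat >> h.py <<'E'
HB=.010
def barp(phi,r=(-.162,.014)):
    x=r[0]*np.cos(phi)+r[1]*np.sin(phi); z=.024-r[0]*np.sin(phi)+r[1]*np.cos(phi); return tw(x,0,z)-[0,0,HB]
def arc(a,b,n,feed,lim=25):
    for ph in np.linspace(a,b,n+1)[1:]:
        if arm.move_straight(barp(ph),feed=feed,force_limit=lim): st("force stop at %.2f"%ph); return ph
    st("arc to %.2f"%b)
E
python3 - <<'E'
from h import *
c=lcam("p5"); b=back(c,[(150+118,60+203),(150+233,60+200)],.038); print(b.round(4),tw(-.162,.06),tw(-.162,-.06))
q=down(TU[3]); p=barp(0); p[2]=.027
arm.movep([p[0],p[1],.12],q); print("touch",arm.move_straight(p,feed=.1,force_limit=15)); st("at bar")
arm.grab(); s=st("grab")
arc(0,.7,7,.06); arm.wait(.5); arc(.7,1.5,8,.06)
arc(1.5,2.06,6,.05); arm.wait(1)
im=vision.capture("side"); cv2.imwrite("pics/s1.png",im[150:300,180:400,::-1].repeat(3,0).repeat(3,1)); st("end")
E
```

```text
[[ 0.4427  0.078   0.038 ]
 [ 0.4464 -0.0459  0.038 ]] [0.4434292  0.07768117 0.        ] [ 0.44778424 -0.04223978  0.        ]
touch False
at bar t46.8 w1.003 gf0.0 [ 0.9 -0.  -0.4] z0.0274
grab t47.5 w0.088 gf58.5 [4.  1.9 0.9] z0.0272
arc to 0.70 t50.5 w0.086 gf58.8 [-7.7  0.   1.6] z0.1292
arc to 1.50 t54.4 w0.084 gf62.9 [-0.3  1.   8. ] z0.1778
force stop at 2.06 t57.0 w0.086 gf67.8 [-16.1  -0.1  19.3] z0.1519
end t58.1 w0.086 gf67.7 [-17.3  -1.   17.6] z0.1522
```

View pics/s1.png

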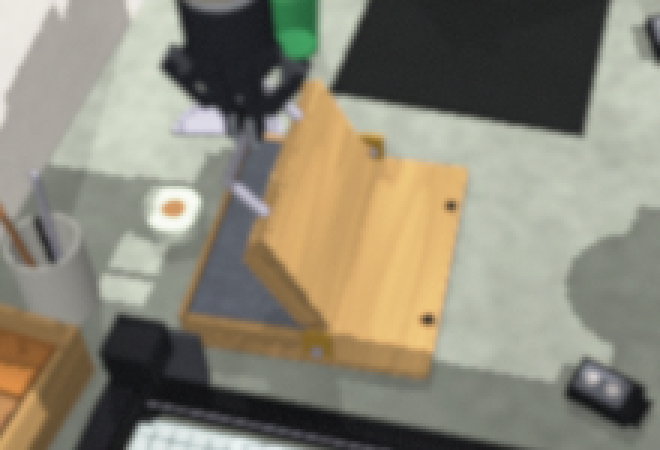

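The side view shows the tray leaning over the bed at its stop. Now I lay it back and look.

```bash
python3 - <<'E'
from h import *
a=arc(2.03,1.5,6,.05); a=a or arc(1.5,0,15,.08)
st("flat?")
if a is None:
    arm.open(); p=barp(0); arm.move_straight([p[0],p[1],.15],feed=.2)
    for n,y in(("b1",-.05),("b2",.07)):
        arm.movep([.60,y,.2],down(-np.pi/2)); arm.wait(.1); c,im=shot(n)
    a=rgb("b1")[60:300,150:500]; b=rgb("b2")[60:300,150:500]
    cv2.imwrite("pics/v_b.png",cv2.resize(np.hstack([a,b]),(800,274))[:,:,::-1]); st("end")
E
```

```text
force stop at 1.94 t58.4 w0.080 gf65.8 [ 1.3 -0.6  0.5] z0.1586
flat? t58.4 w0.080 gf65.8 [ 1.3 -0.6  0.5] z0.1586
```

Only the preload being released tripped the limit, so I continue.

```bash
python3 - <<'E'
from h import *
a=arc(1.94,1.5,5,.05); a=a or arc(1.5,0,15,.08)
st("flat?")
if a is None:
    arm.open(); p=barp(0); arm.move_straight([p[0],p[1],.15],feed=.2)
    for n,y in(("b1",-.05),("b2",.07)):
        arm.movep([.60,y,.2],down(-np.pi/2)); arm.wait(.1); c,im=shot(n)
    a=rgb("b1")[60:300,150:500]; b=rgb("b2")[60:300,150:500]
    cv2.imwrite("pics/v_b.png",cv2.resize(np.hstack([a,b]),(800,274))[:,:,::-1]); st("end")
E
```

```text
arc to 1.50 t60.6 w0.081 gf63.5 [1.1 2.6 8.1] z0.1774
force stop at 0.00 t65.8 w0.089 gf65.8 [-0.7  1.9  7.9] z0.0274
flat? t65.8 w0.089 gf65.8 [-0.7  1.9  7.9] z0.0274
```

```bash
python3 - <<'E'
from h import *
arm.open(); p=barp(0); arm.move_straight([p[0],p[1],.15],feed=.2)
for n,y in(("b1",-.05),("b2",.07)):
    arm.movep([.60,y,.2],down(-np.pi/2)); arm.wait(.1); c,im=shot(n)
a=rgb("b1")[60:300,150:500]; b=rgb("b2")[60:300,150:500]
cv2.imwrite("pics/v_b.png",cv2.resize(np.hstack([a,b]),(800,274))[:,:,::-1]); st("end")
E
```

```text
end t69.5 w0.997 gf0.0 [-1.  -0.3 -0.2] z0.2000
```

View pics/v_b.png

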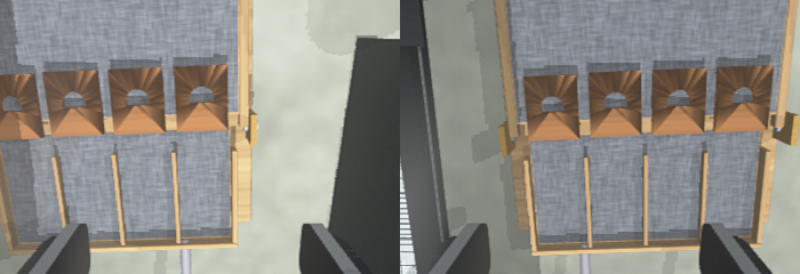

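All four lie plain side up on the bed's edge; each bore's flat points towards image bottom (world −x), as the posts need. Next I separate the plates from the pine by colour.

```bash
python3 - <<'E'
from h import *
im=rgb("b2"); h=cv2.cvtColor(im,cv2.COLOR_RGB2HSV)
f=lambda x,y:(int((x-400)*350/400+150),int(y*240/274+60))
for n,(x,y) in dict(plate=(552,120),plate2=(640,120),ptop=(740,75),pine=(585,128),pine2=(645,248),cheek=(510,60),pr=(525,120)).items():
    u,v=f(x,y); print(n,h[v-1:v+2,u-1:u+2].reshape(-1,3).mean(0).round())
C=[lcam("b1"),lcam("b2")]; ms=[]
for n in("b1","b2"):
    h=cv2.cvtColor(rgb(n),cv2.COLOR_RGB2HSV); m=((h[...,0]<15)&(h[...,1]>120)&(h[...,2]>60)).astype(np.uint8)
    m=cv2.morphologyEx(cv2.morphologyEx(m,cv2.MORPH_OPEN,np.ones((3,3))),cv2.MORPH_CLOSE,np.ones((3,3)))
    cs=cv2.findContours(m,cv2.RETR_EXTERNAL,cv2.CHAIN_APPROX_NONE)[0]; cs=[k for k in cs if cv2.contourArea(k)>500]; o=np.zeros_like(m); cv2.drawContours(o,cs,-1,1,-1); ms.append(o)
    print(n,[(cv2.contourArea(k),np.round(cv2.minAreaRect(k)[0])) for k in cs])
for k in range(4):
    g=tw(.035,-.081+.054*k,.038)
    vs=list(zip(C,ms)); vs=vs if k<3 else vs[1:]
    print(silfit([PLATE],vs,[g[0],g[1],.038,TU[3]],free=(0,1,2,3) if k<3 else (0,1,3)))
E
```

```text
plate [ 13. 129. 179.]
plate2 [ 14. 102. 108.]
ptop [ 13. 101.  92.]
pine [ 17.  98. 201.]
pine2 [ 17.  94. 193.]
cheek [ 16.  76. 137.]
pr [117.  17. 136.]
b1 [(586.5, array([270., 164.])), (662.0, array([326., 162.]))]
b2 [(621.5, array([283., 170.])), (654.0, array([337., 167.])), (679.5, array([392., 165.])), (666.0, array([447., 162.]))]
(array([ 0.56761875, -0.03210974,  0.04629056,  0.58916865]), np.float64(1312.120849609375))
(array([ 0.59744567, -0.00407194,  0.03990762,  0.57680963]), np.float64(980.725341796875))
(array([0.56369921, 0.07581911, 0.04629056, 0.58916865]), np.float64(733.3441162109375))
(array([0.52990766, 0.12774279, 0.038     , 1.34889259]), np.float64(630.698486328125))
```

```bash
cat >> h.py <<'E'
def platemask(im):
    h=cv2.cvtColor(cv2.GaussianBlur(im,(3,3),0),cv2.COLOR_RGB2HSV); m=((h[...,0]<16)&(h[...,1]>75)&(h[...,2]>35)).astype(np.uint8)
    m=cv2.morphologyEx(cv2.morphologyEx(m,cv2.MORPH_CLOSE,np.ones((3,3))),cv2.MORPH_OPEN,np.ones((7,7)))
    cs=[k for k in cv2.findContours(m,cv2.RETR_EXTERNAL,cv2.CHAIN_APPROX_NONE)[0] if 800<cv2.contourArea(k)<8000]
    o=np.zeros(m.shape,np.uint8); cv2.drawContours(o,cs,-1,1,-1); return o,cs
E
python3 - <<'E'
from h import *
vs=[]
for n in("b1","b2"):
    o,cs=platemask(rgb(n)); vs.append((lcam(n),o)); print(n,[(cv2.contourArea(k),np.round(cv2.minAreaRect(k)[0])) for k in cs])
for k in range(4):
    g=tw(.035,-.081+.054*k,.038)
    print(silfit([PLATE],vs if k<3 else vs[1:],[g[0],g[1],.038,TU[3]],free=(0,1,2,3) if k<3 else (0,1,3)))
o=vs[1][1]; im=rgb("b2"); im[o>0,1]=255; cv2.imwrite("pics/v_m.png",im[60:300,150:500,::-1])
E
```

```text
b1 [(2577.0, array([160., 153.])), (2461.0, array([215., 150.])), (2440.0, array([270., 148.])), (2416.0, array([326., 146.]))]
b2 [(2385.5, array([283., 154.])), (2395.5, array([338., 150.])), (2458.0, array([394., 148.])), (2560.0, array([450., 146.]))]
(array([ 0.63757568, -0.05587149,  0.03605856,  0.04306124]), np.float64(628.4468383789062))
(array([ 0.63489631, -0.0015476 ,  0.03476277,  0.04402016]), np.float64(1419.155517578125))
(array([0.63293047, 0.05247165, 0.0353797 , 0.03662588]), np.float64(1724.81640625))
(array([0.63011166, 0.10531753, 0.038     , 0.03902014]), np.float64(262.1098937988281))
```

View pics/v_m.png

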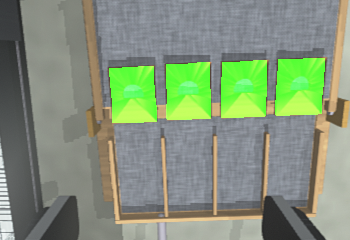

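Masks are clean. The plates as released in the tray (p5) give the camera-to-arm bias, so I compute that, and refit each bed plate alone.

```bash
cat >> h.py <<'E'
def fitplate(c,im,near,z,maxd=.08):
    o,cs=platemask(im); best=None
    for k in cs:
        b=cv2.boxPoints(cv2.minAreaRect(k)); W=back(c,b,z); q=W.mean(0); e=max([W[1]-W[0],W[2]-W[1]],key=np.linalg.norm)
        d=np.linalg.norm(q[:2]-near[:2])
        if d<maxd and (best is None or d<best[0]): best=(d,q,np.arctan2(e[1],e[0]),k)
    if best is None: return None,None
    m=np.zeros_like(o); cv2.drawContours(m,[best[3]],-1,1,-1)
    return silfit([PLATE],[(c,m)],[best[1][0],best[1][1],z,best[2]],free=(0,1,3))
E
python3 - <<'E'
from h import *
for k in range(4):
    g=tw(-.048,-.081+.054*k); p,e=fitplate(lcam("p5"),rgb("p5"),g,.028,.025)
    print("tray",None if p is None else ((p-[*g,0])[:2]*1e3).round(1),p[3].round(3) if p is not None else"",e)
for n in("b1","b2"):
  for k in range(4):
    g=tw(.03,-.081+.054*k); p,e=fitplate(lcam(n),rgb(n),g,.038,.025); print("bed",p.round(4),e)
E
```

```text
tray [-0.4 -0.3] -3.103 7.785137176513672
tray [-0.3  0.1] -3.101 5.658757209777832
tray [-0.4  0.4] -3.108 6.653468132019043
tray [-0.5  0.7] -3.103 8.424050331115723
bed [ 0.6378 -0.0552  0.038  -3.105 ] 41.8201904296875
bed [ 6.3530e-01 -1.4000e-03  3.8000e-02 -3.1138e+00] 42.85227584838867
bed [ 0.633   0.0521  0.038  -3.0943] 70.26113891601562
bed [ 0.6302  0.1057  0.038  -3.0961] 40.6767578125
bed [ 0.6376 -0.0556  0.038  -3.0988] 42.926082611083984
bed [ 6.3540e-01 -1.4000e-03  3.8000e-02 -3.0969e+00] 41.54010009765625
bed [ 0.6334  0.0522  0.038  -3.1045] 37.79814910888672
bed [ 0.6301  0.1054  0.038  -3.106 ] 40.493080139160156
```

```bash
cat >> h.py <<'E'
def post(i):
    x,y={1:(-.048,-.031),2:(-.048,.031),3:(.048,-.031),4:(.048,.031)}[i]; return T(JG,np.array([[x,y,.006]]))[0]
DZ=-.005
def seat(near,i,name,zmid=.038):
    p,e=look(near,zmid,name,maxd=.04)
    if p is None: print("not found"); return False
    yaw=wrap(p[3]); print(name,p.round(4),"err %.0f"%e)
    arm.movep([p[0],p[1],.12],down(yaw)); arm.move_straight([p[0],p[1],zmid+DZ],feed=.12); arm.grab(); st("grab")
    arm.move_straight([p[0],p[1],.12],feed=.2)
    g=post(i); q=down(JG[3]); arm.movep([g[0],g[1],.1],q); s=st("hover")
    if not .55<s["width"]<.72: print("LOST"); return False
    zs=g[2]+.004+DZ
    arm.move_straight([g[0],g[1],zs+.016],feed=.12)
    for k in range(13):
        r=0 if k==0 else .001+.0008*(k>6); a=k*np.pi/3; o=np.r_[r*np.cos(a),r*np.sin(a)]
        if k: arm.move_straight([g[0]+o[0],g[1]+o[1],zs+.013],feed=.05)
        hit=arm.move_straight([g[0]+o[0],g[1]+o[1],zs+.0005],feed=.03,force_limit=10); s=st(f"down {k} {hit}")
        if s["tool_pos"][2]<zs+.004: break
    else: print("NOT SEATED"); return False
    arm.open(); arm.move_straight([g[0],g[1],.12],feed=.2); return True
E
python3 - <<'E'
from h import *
print(seat((.6301,.1055),4,"q1")); g=post(4); p,e=look(g,.020,"q1b"); print(p,e,g)
E
```

```text
q1 [ 0.6301  0.1054  0.038  -3.097 ] err 33
grab t72.7 w0.604 gf62.6 [-1.9 -1.   8.1] z0.0342
hover t74.4 w0.602 gf63.1 [-0.   0.3 -0. ] z0.0997
down 0 True t75.6 w0.608 gf63.7 [-0.4 -1.2  6.1] z0.0163
True
[ 0.54758209  0.37805273  0.02       -1.77462898] 1086.037353515625 [0.56799396 0.37964113 0.016     ]
```

```bash
python3 -c "
import cv2;a=cv2.imread('pics/q1b.png');cv2.imwrite('pics/v_q1b.png',cv2.resize(a[60:300,190:450],None,fx=2,fy=2))"
```

```text
(no output)
```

View pics/v_q1b.png

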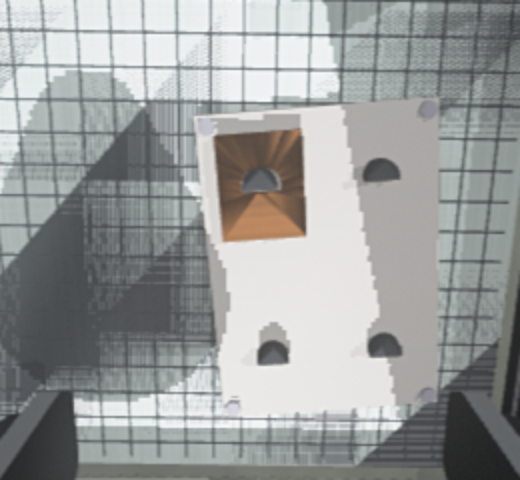

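The first plate sits flat over post 4 with the post inside the bore (crop ~263,180). Seating the other three.

```bash
python3 - <<'E'
from h import *
for n,i in (((.6333,.0522),3),((.6354,-.0014),2),((.6377,-.0554),1)):
    if not seat(n,i,f"q{6-i}"): print("STOP",i); break
g=T(JG,np.zeros((1,3)))[0]
for k,y in((0,-.06),(1,.06)):
    arm.movep([g[0]+.03,g[1]+y,.2],down(-np.pi/2)); arm.wait(.1); shot(f"f{k}")
a=[rgb(f"f{k}")[60:300,190:450] for k in(0,1)]; b=vision.capture("top")
cv2.imwrite("pics/v_f.png",np.vstack([cv2.resize(np.hstack(a),(780,360)),cv2.resize(b[60:300,90:520],(400,223)).repeat(1,0) if 0 else cv2.copyMakeBorder(cv2.resize(b[60:300,90:520],(410,229)),0,0,0,370,cv2.BORDER_CONSTANT)])[:,:,::-1]); st("end")
E
```

```text
q3 [ 0.6333  0.052   0.038  -3.104 ] err 45
grab t82.5 w0.606 gf62.6 [-2.4 -0.2  7. ] z0.0342
hover t84.1 w0.601 gf63.3 [-0.5  0.1  0.6] z0.0997
down 0 True t85.3 w0.602 gf64.0 [-1.5 -0.3  6.2] z0.0163
q4 [ 6.3540e-01 -1.5000e-03  3.8000e-02 -3.0962e+00] err 47
grab t90.6 w0.605 gf62.7 [-2.9  0.   8.4] z0.0342
hover t92.7 w0.603 gf63.5 [-0.3 -0.3  0.2] z0.0999
down 0 True t93.9 w0.607 gf64.2 [-0.8  0.2  5.6] z0.0163
q5 [ 0.6377 -0.0555  0.038  -3.1184] err 44
grab t99.6 w0.604 gf62.4 [-1.  -0.   7.1] z0.0342
hover t101.6 w0.603 gf63.0 [-0.2  0.3 -0.2] z0.0999
down 0 True t102.9 w0.602 gf63.8 [-1.1 -1.8  6.6] z0.0162
end t106.2 w0.995 gf0.0 [-0.   0.3 -0.3] z0.2002
```

View pics/v_f.png

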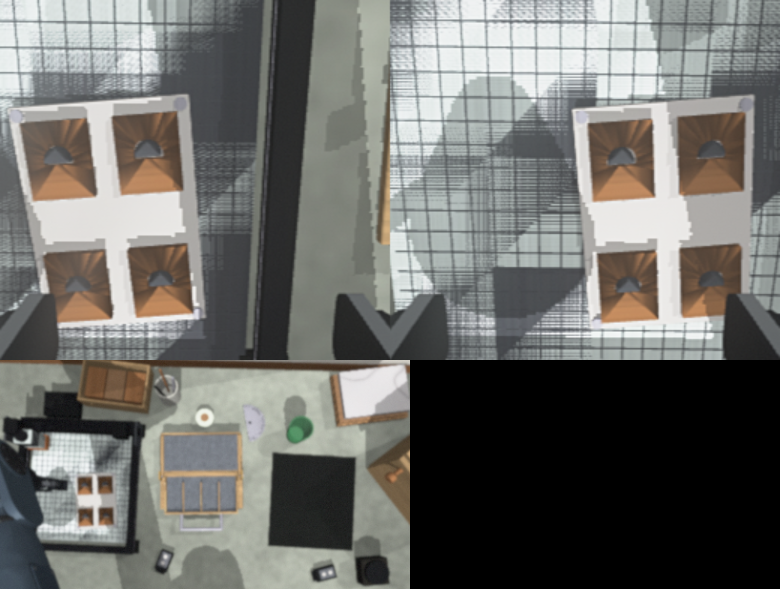

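All four plates lie flat over their posts with the posts inside the bores. The tray is flat and the bystanders look undisturbed, so I hand the job in.

```bash
python3 -c "
from plant import arm, vision, kin, get_state
print(arm.job_done())"
```

```text
the job is handed in; nothing more can be done
None
```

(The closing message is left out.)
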